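Prove the slicer dead and pull its fuse carrier

ROBOT

A 7-joint arm with a two-finger parallel gripper is mounted at the origin on the work surface. World frame = base frame: x ahead of the robot, y to its left, z up, the work surface at z = 0. Lengths are in m, angles in rad, forces in N, time in s.
With the tool pointing down it reaches from about 0.425 to 1.025 m from the base axis. Payload 9.4 kg.
Tool frame: the origin (TCP) lies between the finger pads, 19 mm behind the fingertips; this is the grasp point; z points along the fingers, y is the line along which they close (so a half turn about z gives the same grasp; the last joint's range is limited). The gripper opens to 85 mm and grips with 20 to 120 N. Pads are 22 mm wide; open, the fingers measure 114 mm over their backs; the gripper's body (76 mm by 85 mm) begins 54 mm behind the grasp point. The pads swing forward as they close: fully open they stand 13 mm farther back than shut.
Start: joints at [-1.424, 0.599, -0.003, 1.599, 0.002, 0.943, -0.08], TCP at [0.161, 0.707, 0.25] pointing down, gripper open.
Joint ranges: [-2.57, 2.57], [-0.35, 1.97], [-1.29, 1.29], [0.11, 2.56], [-1.05, 4.19], [0.11, 1.86], [-2.63, 2.63]. Speed limits (rad/s): [2.22, 2.22, 3.01, 3.01, 3.14, 3.14, 3.14].

INTERFACE

Orientations are given as a unit quaternion [w, x, y, z].
In Python, from bench import * gives the robot as it stands.
- The arm moves only by the shell command python3 -m crank 'ROWS' [FORCE]. ROWS is a JSON object of lists of equal length, an entry for each row: "angular": the turn, a rotation vector about the world's x, y, z in degrees, a list of three; "dp": the shift along the world's x, y, z in cm, a list of three; "grip": the closure, from 0 (fully open) to 1 (shut). A call has 1 to 5 rows; each row is the pose to reach, as a shift and turn from the pose commanded when the call began; what a row does not reach only later rows make up. A row lasts 1/12 s, in which the tool goes at most 41.7 mm and 7.16 degrees, less where a joint would pass 70% of its speed; a pose out of reach is approached as far as the arm can. A call with a gripper value outside its range is refused whole. The fingers move at their own pace and stop on an object; FORCE is the grip in N (left out, the last holds). Time passes only in rows, so rows that repeat a pose let the fingers close. It gives the time, the measured TCP pose, the force, the opening and the grip force at its end, in the units of the state.
- state(): the state, without advancing time (a new reading comes with each control period).
- capture(name): name is "side" or "top"; returns (picture, depth): 420x560x3 uint8, red, green, blue; 420x560 float32, m along the optical axis (not along the pixel's ray), 0 where there is no reading.
- calibration(name): a dict with "camera_matrix" (3x3 intrinsics, pixels), "rvec" (rotation vector, rad) and "tvec" (3), from world to camera coordinates, as OpenCV has them. Camera axes: x right, y down, z forward; pixel columns grow to the right and rows downward; lengths in m; the calibration is good to about 2 mm. A picture is of the moment at which its call begins. calibration takes no time and is no camera call.
- close_job(): hands the job in; it is judged then, once.
The state is a dict: "time": time; "joints": joint angles; "dq": joint speeds; "joint_efforts": joint torques, N m; "tcp_pos": TCP position; "tool_rot": TCP orientation; "force": force on the tool from outside, world axes, zero at the start; "moment": the same for the moment, N m; "width": opening from 0.0 (shut) to 1.0 (fully open); "grasp_force": force on a finger pad.
Only numpy, scipy, OpenCV 4.12 (cv2) and the standard library are available. Lean on these libraries where they do the work, as an engineer would, in place of code of your own. Each camera call takes 0.05 s, during which the arm holds its last target. There are 200 camera calls.

TASK

Before the slicer is washed down, prove its supply dead: take the test pen and gently touch its tip for a moment on the red test point, then on the blue one, and stand the pen back in its holder. Then pinch the two yellow side catches of the fuse carrier together and lift it straight out of the supply box. Finish while still holding it by the pinched catches, upright and still, with its foot at least 5 cm above the box, and leave everything else on the bench alone.

Things in the scene. Friction and masses are not known exactly. Their poses are not given: they have to be found in the camera images.
- box: Grey supply box of the slicer, fixed, 170 (x) x 230 (y) x 60 mm high, white panel on top. Origin: centre of its underside; z up. The well for the fuse carrier is centred 45 mm along +y from the middle: panel opening 53 x 53 mm, panel 6 mm thick, wider below, floor 22 mm below the panel top. Two test points stand on the -y half of the panel.
- cassette: Fuse carrier, loose, about 0.16 kg: orange block 50 (x) x 22 (y) mm, top 60 mm above the origin, black foot, a yellow sprung catch on its +y and its -y side. Origin: centre of its underside. It sits in the well, axes as the box, origin 38 mm above the bench. A hook under each catch holds it below the panel; with both pressed in (at least 5 mm, best fully) it is free and lifts straight up.
- cassette_grip (a point): Midway between the two catch paddles, 46 mm above the fuse carrier's origin (24 mm above the panel while seated): a good TCP point; pinch along y. Each yellow paddle is upright and flat, 28 mm long in x, from 4 to 40 mm above the panel; outer faces at y = +27 and -27 mm (54 mm over both, 36 mm fully pinched).
- catch_left (a joint): Inward travel of the catch on the fuse carrier's +y side: 0 out (latched) to 0.009 m fully pressed. Spring: 2 N at the start, 8.4 N fully pressed.
- catch_right (a joint): The same for the catch on the -y side.
- stud_red: Red test point: brass stud 14 mm in diameter, flat top 6 mm above the panel, in a red collar 24 mm in diameter and 3 mm high, fixed on the box. Origin: centre of its underside on the panel.
- stud_red_top (a point): Centre of the top of the red test point's brass stud (66 mm above the bench).
- stud_blue: Blue test point: the same with a blue collar. Red and blue may change places.
- stud_blue_top (a point): Centre of the top of the blue test point's brass stud (66 mm above the bench).
- pen: Test pen, 130 mm long, loose, about 70 g, upright in the holder, brass tip down. Origin: at the very tip, z up. Tip 6 mm thick, black shank 14 mm thick up to 75 mm, red flange 34 mm wide from 75 to 80 mm, red square grip 18 x 18 mm (sides along x and y) from 80 to 130 mm. The flange rests on the holder, so the tip hangs 10 mm above the bench.
- pen_point (a point): The end of the pen's sprung tip. The tip gives way up to 8 mm into the pen, 0.9 N at first touch, 3.3 N fully in (after that the pen is rigid).
- holder: Green pen holder block fixed to the bench, 64 x 64 mm, 85 mm high, on a white foot 90 x 90 x 8 mm, with a 22 mm square hole right through from above, centred. Origin: centre of its underside.
- holder_mouth (a point): Centre of the mouth of the pen holder's hole, 85 mm above the bench.
- brick_a: Loose green-brown pressed herb brick, 60 x 55 x 45 mm, bystander near the box. Origin under its centre.
- brick_b: The same, bystander in the middle, between box and holder. Origin under its centre.
- weight: Brass check weight with a knob, 38 mm in diameter, 60 mm high, bystander near the pen holder. Origin under its centre.
- screwdriver: Screwdriver 160 mm long lying on the bench near the pen holder, bystander. Origin under its middle.
- cup: Steel cup, 72 mm in diameter, 70 mm high, bystander at the left. Origin under its centre.
- bottle: White bottle with a blue cap, 56 mm in diameter, 150 mm high, bystander at the left. Origin under its centre.
- brush: Brush 200 mm long lying on the bench, bystander at the right. Origin under its middle.
Mind the look-alikes: they are no part of the job. What is shaped like the pen but pink or turquoise is not meant.

How it is judged:
By the outcome, as a careful person would: the job done as asked, in the order asked, and still so for the second after the job is handed in, while the arm keeps its last pose, push and grip.
It also fails if it takes over 64 s, if anything falls off the work surface, if the arm or the gripper's body presses on something with over 40 N, if the wrist force passes 120 N, or if a joint passes its speed limit or range.

## Working session

There is one attempt and no reset: what is moved stays moved. The work goes in short steps, Python scripts to look and compute and a shell command to move; the robot and the scene stay as the last step left them, time stands still between calls to the robot, and variables do not carry over. Pictures are saved under pics/ and viewed, at most 13 in all, crops included, and the job is handed in when it is done.

```bash
mkdir -p pics; ls; cat > h.py <<'E'
from bench import *
import numpy as np, cv2
def cam(n):
    c=calibration(n); K=np.array(c["camera_matrix"],float); R=cv2.Rodrigues(np.array(c["rvec"],float))[0]; t=np.array(c["tvec"],float).ravel()
    return K,R,t
def world(n,depth):
    K,R,t=cam(n); v,u=np.mgrid[:depth.shape[0],:depth.shape[1]]
    p=np.stack([(u-K[0,2])/K[0,0]*depth,(v-K[1,2])/K[1,1]*depth,depth],-1)
    return (p-t)@R
def proj(n,P):
    K,R,t=cam(n); return cv2.projectPoints(np.atleast_2d(np.array(P,float)),R,t,K,None)[0].reshape(-1,2)
E
python3 - <<'E'
from h import *
print(state())
for n in("side","top"):
    p,d=capture(n); cv2.imwrite(f"pics/{n}0.png",p[...,::-1]); np.savez(f"{n}0.npz",p=p,d=d)
    K,R,t=cam(n); print(n,K.tolist(),(-R.T@t),R[2])
E
```

```text
pics
{'time': 0.0, 'joints': array([-1.42372756,  0.60013874, -0.00249971,  1.60014126,  0.00182272,
        0.9428887 , -0.07980511]), 'dq': array([ 0.00034996, -0.00054189, -0.00146764, -0.00190164,  0.00122115,
       -0.00016639, -0.00065982]), 'joint_efforts': array([ 1.55660005e-04, -7.76433706e+01,  1.56489607e+00, -2.58004278e+01,
        1.23439947e-02,  9.02620959e-03,  7.79181391e-06]), 'tcp_pos': array([0.16082868, 0.70648015, 0.24910367]), 'tool_rot': array([ 5.57532376e-06,  1.11635741e-01,  9.93748882e-01, -7.87515409e-04]), 'force': array([ 0.33066222,  0.67070167, -0.41984682]), 'moment': array([ 0.06382753, -0.03593161,  0.04829207]), 'grasp_force': 0.0, 'width': 0.9965923447703707}
side [[479.9934130315907, 0.0, 280.5495223289043], [0.0, 479.9934130315907, 205.06524851810548], [0.0, 0.0, 1.0]] [0.24542905 0.94111134 0.88686737] [ 0.27073754 -0.7243962  -0.63399632]
top [[409.13611504541336, 0.0, 286.5883910323916], [0.0, 409.13611504541336, 208.19698684005883], [0.0, 0.0, 1.0]] [0.51482701 0.0152439  1.13991472] [ 0.05739758  0.00145512 -0.99835034]
```

View pics/side0.png

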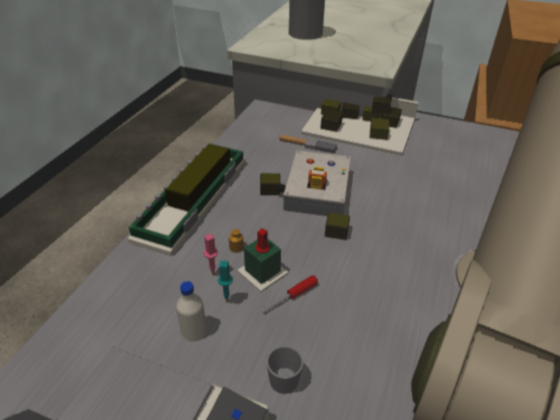

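View pics/top0.png

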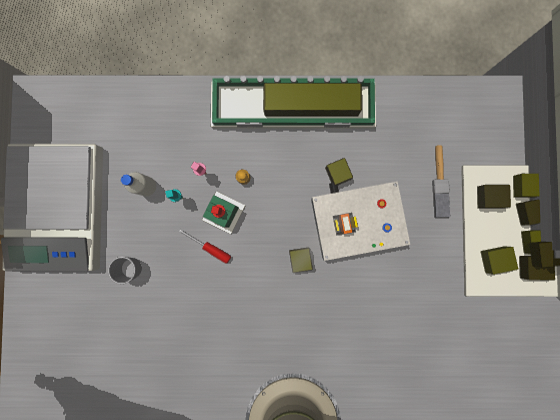

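The side view shows the pen in its green holder at about (262,240), with the box at (318,180). In the top view the red pen is at (219,211), the box at (361,220), the carrier at (346,224), red stud at (382,203) and blue stud at (388,228). I'll measure these now.

```bash
cat > m.py <<'E'
from h import *
def blob(n,p,W,cond,lo,hi):
    hsv=cv2.cvtColor(p,cv2.COLOR_RGB2HSV).astype(int); h,s,v=hsv[...,0],hsv[...,1],hsv[...,2]
    return cond(h,s,v)&np.all((W>lo)&(W<hi),-1)
red=lambda h,s,v:((h<6)|(h>172))&(s>150)&(v>60)
blue=lambda h,s,v:(h>100)&(h<130)&(s>90)
yel=lambda h,s,v:(h>20)&(h<34)&(s>130)&(v>100)
ora=lambda h,s,v:(h>5)&(h<20)&(s>130)&(v>100)
grn=lambda h,s,v:(h>60)&(h<90)&(s>80)
wht=lambda h,s,v:(s<45)&(v>110)
E
python3 - <<'E'
from m import *
for n in("top","side"):
    f=np.load(n+"0.npz");p,d=f["p"],f["d"];W=world(n,d)
    print(n)
    def rep(name,c,lo,hi,rect=True):
        m=blob(n,p,W,c,lo,hi); q=W[m]
        if len(q)<3: print(name,len(q));return
        vu=np.argwhere(m).mean(0)[::-1]
        r=cv2.minAreaRect(q[:,:2].astype(np.float32)*1000)
        print(name,len(q),"px",vu.round(1),"mean",q.mean(0).round(4),"z",np.percentile(q[:,2],[5,50,95]).round(4),"rect",np.round(r[0],1),np.round(r[1],1),round(r[2],1))
    B=((.3,-.45,0),(.75,-.05,.2)); H=((.35,.08,0),(.65,.3,.3))
    rep("red stud",red,(.3,-.45,.045),(.75,-.05,.075))
    rep("blue stud",blue,*B)
    rep("yellow",yel,(.3,-.4,.062),(.75,-.05,.2)); rep("orange",ora,(.3,-.3,.07),(.75,-.05,.2))
    rep("panel",lambda h,s,v:s>=0,(.35,-.36,.05),(.66,-.04,.068))
    rep("pen top",red,(.35,.1,.125),(.65,.3,.2)); rep("flange",red,(.35,.1,.08),(.65,.3,.105))
    rep("holder",grn,(.35,.1,.075),(.65,.3,.1))
    rep("foot",wht,(.35,.08,.003),(.65,.3,.02))
E
python3 - <<'E'
import numpy as np,cv2
p=np.load("top0.npz")["p"];q=np.load("side0.npz")["p"]
a=cv2.resize(p[170:270,300:420],(480,400),interpolation=3);b=cv2.resize(p[180:245,190:255],(300,300),interpolation=3)
b=cv2.copyMakeBorder(b,0,100,0,0,0);cv2.imwrite("pics/c0.png",np.hstack([a,b])[...,::-1])
E
```

```text
top
red stud 27 px [381.3 203.3] mean [ 0.59   -0.2325  0.0651] z [0.0624 0.0654 0.0679] rect [ 589.6 -233.2] [19.1 19.1] 3.3
blue stud 41 px [386.8 227.1] mean [ 0.5273 -0.2463  0.0641] z [0.0608 0.0644 0.0666] rect [ 527.7 -247.1] [22.4 21.1] 88.8
yellow 81 px [353.3 224.9] mean [ 0.5326 -0.1548  0.0896] z [0.0633 0.0995 0.1031] rect [ 538.9 -170.5] [129.2 113. ] 88.2
orange 78 px [347.3 223.6] mean [ 0.5359 -0.1379  0.0981] z [0.0951 0.0991 0.102 ] rect [ 550.6 -182.5] [ 62.8 122. ] 8.2
panel 5220 px [361.5 220.7] mean [ 0.5445 -0.1806  0.0613] z [0.0578 0.0613 0.0648] rect [ 558.1 -156.2] [205.4 271.4] 10.5
pen top 57 px [215.1 210.1] mean [0.5673 0.1917 0.1399] z [0.1349 0.1403 0.144 ] rect [567.9 192.2] [17.4 17.9] 73.2
flange 63 px [219.9 211. ] mean [0.5676 0.1879 0.0912] z [0.0879 0.0906 0.0943] rect [567.6 190.2] [26.3 31.3] 78.6
holder 443 px [216.3 209.8] mean [0.571  0.1982 0.0857] z [0.082  0.0858 0.0892] rect [588.1 230.9] [150.5  61.1] 63.8
foot 1579 px [225.5 237.1] mean [0.4999 0.1858 0.0056] z [0.0031 0.0044 0.0116] rect [500.9 190.4] [298.5 217.4] 0.2
side
red stu
[... 373 characters left out ...]
[316.5 174.5] mean [ 0.5382 -0.1262  0.0974] z [0.0921 0.0981 0.1002] rect [ 537.8 -130.2] [46.4 23.1] 10.8
panel 2479 px [318.1 178. ] mean [ 0.5429 -0.1644  0.0601] z [0.0559 0.0602 0.0637] rect [ 561.6 -174.2] [200.9 241. ] 10.7
pen top 65 px [261.5 233.6] mean [0.5687 0.1973 0.1371] z [0.1264 0.1391 0.1424] rect [568.6 194. ] [20.1 15.3] 81.3
flange 89 px [262.  247.9] mean [0.5672 0.1989 0.0933] z [0.0881 0.0917 0.1032] rect [568.  196.5] [28.6 28.2] 24.0
holder 276 px [260.8 252.4] mean [0.5672 0.2062 0.0853] z [0.0826 0.0855 0.0879] rect [587.9 228.3] [138.5  64. ] 61.4
foot 600 px [276.6 282.5] mean [0.5242 0.2123 0.0062] z [0.0031 0.0055 0.0107] rect [498.7 190.1] [218.3 297.2] 89.9
```

View pics/c0.png

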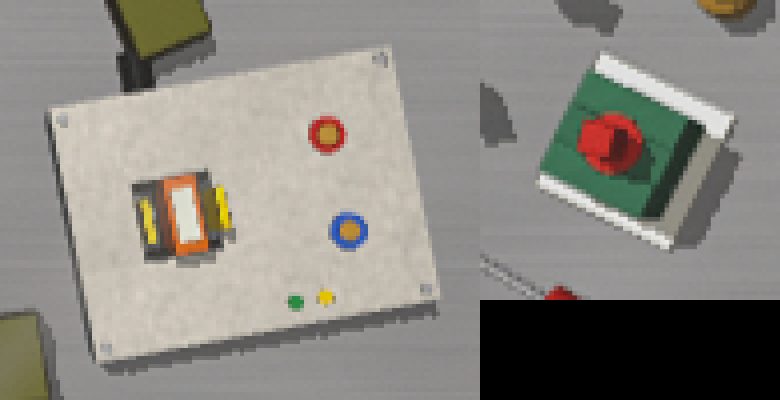

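```bash
cat > fit.py <<'E'
from m import *
from scipy.optimize import differential_evolution
def hull(n,P,S=4):
    q=(proj(n,P)*S).astype(np.float32); im=np.zeros((420*S,560*S),np.uint8)
    cv2.fillConvexPoly(im,cv2.convexHull(q).astype(np.int32),255); return im
def sq(x,y,a,hx,hy,zs):
    c,s=np.cos(a),np.sin(a); return [(x+c*u-s*v,y+s*u+c*v,z) for u in(-hx,hx) for v in(-hy,hy) for z in zs]
def circ(x,y,r,zs): return [(x+r*np.cos(t),y+r*np.sin(t),z) for t in np.linspace(0,6.28,24) for z in zs]
def soft(m): return cv2.resize(m,(560,420),interpolation=cv2.INTER_AREA).astype(float)/255
def fitpen(F,b):
    def cost(v):
        return sum(np.abs(soft(cv2.bitwise_or(hull(n,sq(v[0],v[1],v[2],.009,.009,(.09,.14))),hull(n,circ(v[0],v[1],.017,(.085,.09)))))-M).sum() for n,M in F)
    return differential_evolution(cost,b,maxiter=25,popsize=8,seed=1,tol=1e-4)
E
python3 - <<'E'
from fit import *
F=[]
for n in("top","side"):
    f=np.load(n+"0.npz");p,d=f["p"],f["d"];W=world(n,d)
    F.append((n,blob(n,p,W,lambda h,s,v:((h<8)|(h>170))&(s>140),(.5,.13,.08),(.64,.26,.2)).astype(float)))
    m=(np.all((W>(.4,-.36,.052)) & (W<(.68,-.04,.068)),-1)).astype(np.uint8)
    m=cv2.morphologyEx(m,cv2.MORPH_OPEN,np.ones((5,5)))
    k,l,st,_=cv2.connectedComponentsWithStats(m); i=1+np.argmax(st[1:,4]); q=W[l==i]
    r=cv2.minAreaRect(q[:,:2].astype(np.float32)*1000); print(n,"panel",np.round(r,2) if 0 else r,q[:,2].mean())
    m=(np.all((W>(.5,.13,.08)) & (W<(.64,.26,.092)),-1)).astype(np.uint8)
    m=cv2.morphologyEx(m,cv2.MORPH_OPEN,np.ones((3,3)));q=W[m>0]
    print("holder",cv2.minAreaRect(q[:,:2].astype(np.float32)*1000))
    m=blob(n,p,W,lambda h,s,v:(s>110)&(h<36)&(v>60),(.48,-.18,.085),(.6,-.09,.11)); q=W[m]; print("cass",len(q),q.mean(0),cv2.minAreaRect(q[:,:2].astype(np.float32)*1000))
for G in(F,F[:1],F[1:]):
    r=fitpen(G,[(.55,.585),(.175,.21),(-.785,.785)]); print("pen",r.x,np.degrees(r.x[2]),r.fun,[M.sum() for _,M in G])
E
```

```text
top panel ((544.6084594726562, -178.89466857910156), (170.1838836669922, 231.7769775390625), 10.724656105041504) 0.0613141686272928
holder ((567.7428588867188, 192.3665771484375), (64.07981872558594, 63.52533721923828), 63.58822250366211)
cass 149 [ 0.53597598 -0.13499686  0.09939407] ((536.6707153320312, -133.92140197753906), (48.77390670776367, 53.6092643737793), 10.949185371398926)
side panel ((546.311767578125, -176.25631713867188), (170.1365509033203, 239.32119750976562), 10.765599250793457) 0.06026181481532557
holder ((569.3576049804688, 193.9559326171875), (66.17811584472656, 65.03636169433594), 63.422828674316406)
cass 168 [ 0.53581953 -0.12500428  0.09551512] ((537.4398193359375, -130.81503295898438), (48.21015167236328, 63.41592025756836), 34.49848937988281)
pen [0.56825918 0.1924971  0.29199543] 16.730105547306295 71.52549019607842 [np.float64(134.0), np.float64(214.0)]Traceback (most recent call last):
  File "<stdin>", line 15, in <module>
  File "fit.py", line 13, in fitpen
    return differential_evolution(cost,b,maxiter=25,popsize=8,seed=1,tol=1e-4)
    return fun(*ar
[... 447 characters left out ...]
q(v[0],v[1],v[2],.009,.009,(.09,.14))),hull(n,circ(v[0],v[1],.017,(.085,.09)))))-M).sum() for n,M in F)
                                          ~~~~^^^^^^^^^^^^^^^^^^^^^^^^^^^^^^^^^^^^^^^^^^
  File "fit.py", line 4, in hull
    q=(proj(n,P)*S).astype(np.float32); im=np.zeros((420*S,560*S),np.uint8)
       ~~~~^^^^^
  File "h.py", line 11, in proj
    K,R,t=cam(n); return cv2.projectPoints(np.atleast_2d(np.array(P,float)),R,t,K,None)[0].reshape(-1,2)
          ~~~^^^
  File "h.py", line 4, in cam
    c=calibration(n); K=np.array(c["camera_matrix"],float); R=cv2.Rodrigues(np.array(c["rvec"],float))[0]; t=np.array(c["tvec"],float).ravel()
ValueError: time passes only in moves, steps and waits
```

```bash
sed -i 's/^def cam(n)/import functools\n@functools.cache\ndef cam(n)/' h.py
python3 - <<'E'
from fit import *
F=[]
for n in("top","side"):
    f=np.load(n+"0.npz");p,d=f["p"],f["d"];W=world(n,d)
    F.append((n,blob(n,p,W,lambda h,s,v:((h<8)|(h>170))&(s>140),(.5,.13,.088),(.64,.26,.2)).astype(float)))
from scipy.optimize import minimize
for G in(F,F[:1],F[1:]):
  out=[]
  for a in range(-45,45,6):
    def cost(v): return sum(np.abs(soft(cv2.bitwise_or(hull(n,sq(v[0],v[1],np.radians(a),.009,.009,(.09,.14)),16 if 0 else 4),hull(n,circ(v[0],v[1],.017,(.085,.09)))))-M).sum() for n,M in G)
    r=minimize(cost,[.568,.1924],method="Nelder-Mead",options=dict(maxfev=40,initial_simplex=[[.568,.1924],[.572,.1924],[.568,.196]]))
    out.append((a,round(r.fun,1),*r.x.round(4)))
  print([o[:2] for o in out],min(out,key=lambda o:o[1]))
n="top";f=np.load(n+"0.npz");p=f["p"]
c=cv2.resize(p[195:228,198:238],(640,528),interpolation=cv2.INTER_CUBIC);c=cv2.convertScaleAbs(c,alpha=1.5)
q=np.load("side0.npz")["p"][222:262,242:282];q=cv2.convertScaleAbs(cv2.resize(q,(528,528),interpolation=cv2.INTER_CUBIC),alpha=1.5)
cv2.imwrite("pics/c1.png",cv2.resize(np.hstack([c,q]),(800,362))[...,::-1])
E
```

```text
[(-45, np.float64(93.0)), (-39, np.float64(97.8)), (-33, np.float64(102.3)), (-27, np.float64(103.9)), (-21, np.float64(103.4)), (-15, np.float64(104.1)), (-9, np.float64(98.8)), (-3, np.float64(98.7)), (3, np.float64(92.5)), (9, np.float64(88.7)), (15, np.float64(82.3)), (21, np.float64(83.3)), (27, np.float64(83.5)), (33, np.float64(83.0)), (39, np.float64(86.4))] (15, np.float64(82.3), np.float64(0.5684), np.float64(0.1923))
[(-45, np.float64(26.0)), (-39, np.float64(26.3)), (-33, np.float64(25.3)), (-27, np.float64(25.3)), (-21, np.float64(24.3)), (-15, np.float64(23.8)), (-9, np.float64(24.9)), (-3, np.float64(25.4)), (3, np.float64(26.0)), (9, np.float64(26.7)), (15, np.float64(26.6)), (21, np.float64(26.4)), (27, np.float64(26.2)), (33, np.float64(25.3)), (39, np.float64(25.9))] (-15, np.float64(23.8), np.float64(0.5673), np.float64(0.1918))
[(-45, np.float64(64.2)), (-39, np.float64(70.2)), (-33, np.float64(72.1)), (-27, np.float64(75.1)), (-21, np.float64(76.7)), (-15, np.float64(74.9)), (-9, np.float64(72.2)), (-3, np.float64(68.5)), (3, np.float64(63.8)), (9, np.float64(58.6)), (15, np.float64(53.3)), (21, np.float64(50.5)), (27, np.float64(51.8)), (33, np.float64(52.8)), (39, np.float64(59.0))] (21, np.float64(50.5), np.float64(0.5696), np.float64(0.191))
```

View pics/c1.png

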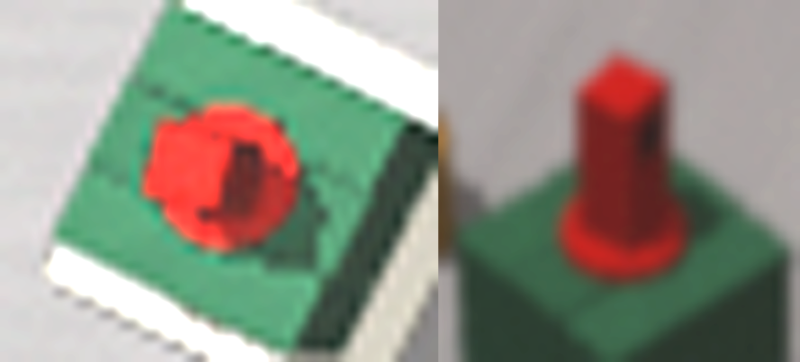

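```bash
python3 - <<'E'
from h import *
def onz(n,uv,z):
    K,R,t=cam(n); C=-R.T@t; r=R.T@np.linalg.inv(K)@[uv[0],uv[1],1]; return C+r*(z-C[2])/r[2]
def go(n,c,z):
    P=np.array([onz(n,u,z) for u in c]);print(n,P.mean(0).round(4))
    for i in range(4):
        e=P[(i+1)%4]-P[i];print(np.hypot(*e[:2]).round(4),np.degrees(np.arctan2(e[1],e[0])).round(1))
go("side",[(242+(x-438)/9.04-.5,222+y/9.04-.5) for x,y in((617,52),(665,82),(625,112),(582,90))],.14)
go("side",[(242+(x-438)/9.04-.5,222+y/9.04-.5) for x,y in((460,240),(580,340),(790,250),(670,160))],.085)
go("top",[(198+x/10.96-.5,195+y/10.96-.5) for x,y in((160,122),(228,138),(215,210),(145,195))],.14)
E
```

```text
side [0.5703 0.1911 0.14  ]
0.0168 159.6
0.0151 70.4
0.0137 -14.5
0.0168 -98.9
side [0.5688 0.1936 0.085 ]
0.0486 153.7
0.0634 -126.8
0.0466 -25.1
0.0628 51.2
top [0.5684 0.193  0.14  ]
0.0157 -103.1
0.0163 170.4
0.016 78.0
0.0166 -10.9
```

Fits agree: pen at (0.568, 0.192) with yaw about −14°, against −12.8° for the tool. Box centre is (0.5446, −0.179) with yaw 10.7°, which puts the carrier at (0.536, −0.135). Next I move over the pen.

```bash

python3 -m crank '{"angular":[[0,0,0],[0,0,0],[0,0,0],[0,0,0],[0,0,0]],"dp":[[2,-2.6,0],[4,-5.2,0],[6,-7.8,0],[8,-10.4,0],[10.2,-12.9,0]],"grip":[0,0,0,0,0]}' 40
python3 -m crank '{"angular":[[0,0,0],[0,0,0],[0,0,0],[0,0,0],[0,0,0]],"dp":[[2,-2.6,0],[4,-5.2,0],[6,-7.8,0],[8,-10.4,0],[10.2,-12.9,0]],"grip":[0,0,0,0,0]}'
python3 -m crank '{"angular":[[0,0,0],[0,0,0],[0,0,0],[0,0,0],[0,0,0]],"dp":[[2,-2.6,0],[4,-5.2,0],[6,-7.8,0],[8,-10.4,0],[10.2,-12.9,0]],"grip":[0,0,0,0,0]}'
python3 -m crank '{"angular":[[0,0,0],[0,0,0],[0,0,0],[0,0,0],[0,0,-1]],"dp":[[2,-2.6,0],[4,-5.2,0],[6,-7.8,0],[8,-10.4,0],[10.2,-12.9,0]],"grip":[0,0,0,0,0]}'
```

```text
time: 0.52
tcp_pos: [0.2632, 0.5763, 0.2496]
tool_rot: [-0.0, 0.111, 0.994, -0.0]
force: [1.1, 1.0, 0.1]
width: 1.0
grasp_force: 0.0
time: 0.93
tcp_pos: [0.3652, 0.4473, 0.2498]
tool_rot: [-0.0, 0.111, 0.994, -0.0]
force: [0.1, 0.3, 0.6]
width: 1.0
grasp_force: 0.0
time: 1.35
tcp_pos: [0.4673, 0.3183, 0.2498]
tool_rot: [-0.0, 0.112, 0.994, -0.0]
force: [1.0, 0.5, -0.1]
width: 1.003
grasp_force: 0.0
time: 1.77
tcp_pos: [0.5693, 0.1892, 0.2498]
tool_rot: [-0.0, 0.12, 0.993, -0.0]
force: [0.5, 1.0, -0.3]
width: 0.998
grasp_force: 0.0
```

```bash

python3 -m crank '{"angular":[[0,0,0],[0,0,0],[0,0,0],[0,0,0],[0,0,0]],"dp":[[-0.1,0.3,-2.6],[-0.1,0.3,-5.5],[-0.1,0.3,-8.5],[-0.1,0.3,-11],[-0.1,0.3,-13]],"grip":[0,0,0,0,0]}'
python3 -m crank '{"angular":[[0,0,0],[0,0,0],[0,0,0],[0,0,0],[0,0,0]],"dp":[[0,0,0],[0,0,0],[0,0,0],[0,0,0],[0,0,0]],"grip":[0.3,0.6,0.8,0.9,1]}' 40
python3 -m crank '{"angular":[[0,0,0],[0,0,0],[0,0,0],[0,0,0],[0,0,0]],"dp":[[0,0,0],[0,0,0],[0,0,0],[0,0,0],[0,0,0]],"grip":[1,1,1,1,1]}' 40
python3 - <<'E'
from h import *
for n in("side","top"):
    p,d=capture(n); np.savez(f"{n}1.npz",p=p,d=d)
    u,v=proj(n,[.568,.192,.11])[0].astype(int); cv2.imwrite(f"pics/{n}1.png",cv2.resize(p[v-60:v+40,u-60:u+60],(720,600),interpolation=3)[...,::-1])
print(state()["tcp_pos"],state()["grasp_force"])
E
```

```text
time: 2.18
tcp_pos: [0.5671, 0.1935, 0.1177]
tool_rot: [-0.001, 0.12, 0.993, -0.0]
force: [-0.5, 0.8, 0.6]
width: 1.004
grasp_force: 0.0
time: 2.6
tcp_pos: [0.5686, 0.1942, 0.1215]
tool_rot: [0.001, 0.12, 0.993, 0.001]
force: [0.9, -0.7, -1.1]
width: 0.297
grasp_force: 0.0
time: 3.02
tcp_pos: [0.5685, 0.1942, 0.1213]
tool_rot: [0.001, 0.12, 0.993, 0.001]
force: [-1.2, -1.1, 7.4]
width: 0.205
grasp_force: 40.6
[0.56843584 0.19420297 0.12127863] 40.61340093612671
```

View pics/side1.png

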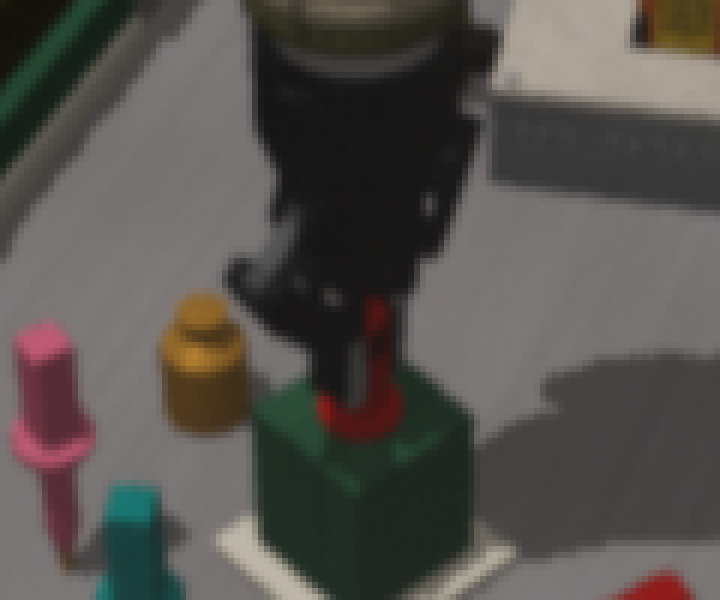

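The side view shows both fingers around the red grip just above the flange at about (370,350), and the measured opening of about 18 mm matches. Next I lift and check how the pen hangs.

```bash

python3 -m crank '{"angular":[[0,0,0],[0,0,0],[0,0,0],[0,0,0],[0,0,0]],"dp":[[0,0,1],[0,0,3.5],[0,0,7],[0,0,10.5],[0,0,14]],"grip":[1,1,1,1,1]}' 40
python3 -m crank '{"angular":[[0,0,0],[0,0,0],[0,0,0],[0,0,0],[0,0,0]],"dp":[[2,-4,0],[2,-8,0],[2,-12,0],[2,-16,0],[2,-19.5,0]],"grip":[1,1,1,1,1]}'
python3 -m crank '{"angular":[[0,0,0],[0,0,0],[0,0,0],[0,0,0],[0,0,0]],"dp":[[0,-4,0],[0,-8,0],[0,-12,0],[0,-16,0],[0,-20,0]],"grip":[1,1,1,1,1]}'
python3 -m crank '{"angular":[[0,0,0],[0,0,0],[0,0,0],[0,0,0],[0,0,0]],"dp":[[0.2,-2.5,0],[0.2,-2.5,-1],[0.2,-2.5,-3],[0.2,-2.5,-4],[0.2,-2.5,-4]],"grip":[1,1,1,1,1]}'
python3 - <<'E'
from h import *
s=state();print(s["tcp_pos"],s["force"],s["width"],s["grasp_force"])
ims=[]
for n in("side","top"):
    p,d=capture(n); np.savez(f"{n}2.npz",p=p,d=d)
    u,v=proj(n,[.59,-.2325,.09])[0].astype(int); print(n,u,v); ims.append(cv2.resize(p[v-30:v+30,u-40:u+40],(400,300),interpolation=2))
cv2.imwrite("pics/s2.png",np.hstack(ims)[...,::-1])
E
```

```text
time: 3.53
tcp_pos: [0.5674, 0.1937, 0.2622]
tool_rot: [-0.0, 0.12, 0.993, -0.0]
force: [0.4, 1.1, -0.8]
width: 0.202
grasp_force: 39.6
time: 3.95
tcp_pos: [0.5874, -0.004, 0.261]
tool_rot: [0.0, 0.121, 0.993, -0.0]
force: [0.6, -0.2, -0.9]
width: 0.206
grasp_force: 39.7
time: 4.37
tcp_pos: [0.5874, -0.203, 0.261]
tool_rot: [0.0, 0.12, 0.993, 0.0]
force: [1.1, -0.3, -0.8]
width: 0.207
grasp_force: 39.7
time: 4.78
tcp_pos: [0.5887, -0.2251, 0.2182]
tool_rot: [-0.002, 0.12, 0.993, 0.0]
force: [-0.6, -0.4, -1.0]
width: 0.206
grasp_force: 39.7
[ 0.5886631  -0.22514351  0.21817068] [-0.57966846 -0.39880176 -0.95025103] 0.20562886851186402 39.65519964694977
side 310 153
top 383 202
```

View pics/s2.png

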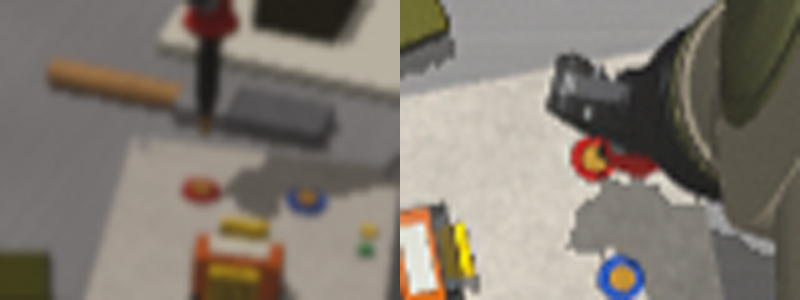

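```bash
python3 - <<'E'
from m import *
f=np.load("side2.npz");p,d=f["p"],f["d"];W=world("side",d)
for v in range(126,153):
    r=[]
    for u in range(303,320):
        w=W[v,u]
        if w[2]>.085 and abs(w[0]-.589)<.03 and abs(w[1]+.225)<.03: r.append((u,w))
    if r:
        ws=np.array([x[1] for x in r]);print(v,r[0][0],r[-1][0],ws.mean(0).round(4),p[v,r[len(r)//2][0]])
K,R,t=cam("side");C=-R.T@t
for n,z,vu in(("tip",.108,(311,149.3)),):
    r=R.T@np.linalg.inv(K)@[vu[0],vu[1],1];print(n,C+r*(z-C[2])/r[2])
for n in("top","side"):
    f=np.load(n+"2.npz" if n=="side" else n+"0.npz");p,d=f["p"],f["d"];W=world(n,d)
    for c in([.59,-.2325,.066],[.5275,-.2465,.066]):
        m=(np.linalg.norm(W-c,axis=-1)<.016); h=cv2.cvtColor(p,cv2.COLOR_RGB2HSV); 
        mb=m&(h[...,1]>100); q=W[mb]; uv=np.argwhere(mb)[:,::-1]
        br=m&(h[...,0]>8)&(h[...,0]<28)&(h[...,1]>100); print(n,"collar",len(q),(q.min(0)/2+q.max(0)/2).round(4),"brass",br.sum(),W[br].mean(0).round(4),np.argwhere(br).mean(0)[::-1])
E
```

```text
126 306 317 [ 0.59   -0.2209  0.191 ] [64 26 24]
127 306 317 [ 0.5892 -0.219   0.189 ] [68 23 21]
128 307 317 [ 0.5871 -0.2176  0.1869] [73 23 22]
129 307 317 [ 0.5853 -0.212   0.1871] [71 25 22]
130 308 315 [ 0.5858 -0.2096  0.185 ] [55 25 22]
131 310 313 [ 0.5892 -0.2216  0.1744] [36 24 23]
132 310 313 [ 0.5886 -0.2201  0.172 ] [30 27 25]
133 309 312 [ 0.5912 -0.2195  0.1684] [27 25 23]
134 309 313 [ 0.5895 -0.2194  0.1655] [27 25 24]
135 309 313 [ 0.5895 -0.2201  0.1618] [27 25 23]
136 309 313 [ 0.5893 -0.22    0.1585] [28 25 23]
137 309 313 [ 0.5893 -0.2209  0.1547] [28 26 24]
138 309 313 [ 0.5886 -0.2191  0.1524] [28 26 24]
139 309 313 [ 0.5884 -0.2193  0.149 ] [27 26 24]
140 309 313 [ 0.5892 -0.2226  0.1435] [28 27 24]
141 309 313 [ 0.5885 -0.2208  0.1413] [28 26 24]
142 309 313 [ 0.5882 -0.2206  0.1381] [29 27 25]
143 309 312 [ 0.5896 -0.2208  0.1342] [30 29 27]
144 309 312 [ 0.5897 -0.2218  0.1302] [32 30 27]
145 310 312 [ 0.5883 -0.2228  0.1265] [39 35 31]
146 310 311 [ 0.589  -0.2207  0.124 ] [53 43 33]
147 310 311 [ 0.5893 -0.2224  0.1195] [66 53 38]
148 310 311 [ 0.5892 -0.2228  0.1158] [73 59 43]
149 310 311 [ 0.5894 -0.224   0.1115] [85 74 63]
150 310 310 [ 0.5895 -0.22    0.1103] [109 100  94]
tip [ 0.58903098 -0.22829702  0.108     ]
top collar 65 [ 0.591  -0.2333  0.0649] brass 25 [ 0.5905 -0.2328  0.0671] [381.6  203.04]
top collar 58 [ 0.5277 -0.2471  0.066 ] brass 18 [ 0.5269 -0.2458  0.0675] [386.88888889 227.27777778]
side collar 25 [ 0.5906 -0.233   0.0653] brass 11 [ 0.5925 -0.2331  0.0661] [309.63636364 159.90909091]
side collar 10 [ 0.529  -0.2494  0.0642] brass 6 [ 0.53   -0.2495  0.065 ] [330.83333333 161.83333333]
```

```bash

python3 -m crank '{"angular":[[0,0,0],[0,0,0],[0,0,0],[0,0,0],[0,0,0]],"dp":[[0.25,-0.8,0],[0.25,-0.8,-1.5],[0.25,-0.8,-3],[0.25,-0.8,-3.7],[0.25,-0.8,-3.7]],"grip":[1,1,1,1,1]}'
python3 -m crank '{"angular":[[0,0,0],[0,0,0],[0,0,0],[0,0,0],[0,0,0]],"dp":[[0,0,-0.2],[0,0,-0.4],[0,0,-0.6],[0,0,-0.7],[0,0,-0.7]],"grip":[1,1,1,1,1]}'
python3 - <<'E'
from h import *
s=state();print(s["tcp_pos"],s["force"],s["width"],s["grasp_force"])
p,d=capture("side"); u,v=310,150
cv2.imwrite("pics/s3.png",cv2.resize(p[v-35:v+35,u-40:u+40],(640,560),interpolation=2)[...,::-1])
f=[]
for i in range(4): capture("side"); f.append(state()["force"][2])
print(f)
E
```

```text
time: 5.3
tcp_pos: [0.5921, -0.2341, 0.1822]
tool_rot: [-0.001, 0.12, 0.993, 0.0]
force: [-1.2, 0.0, -1.4]
width: 0.208
grasp_force: 39.7
time: 5.72
tcp_pos: [0.5928, -0.2342, 0.1763]
tool_rot: [0.001, 0.12, 0.993, -0.0]
force: [0.5, 0.5, 0.5]
width: 0.204
grasp_force: 39.7
[ 0.59277276 -0.23419358  0.17632275] [0.52112048 0.47267635 0.54589763] 0.20416301203878504 39.73126709461212
[np.float64(0.2916546160848435), np.float64(-0.2295784260650563), np.float64(-0.04001420738333278), np.float64(0.2129887556065196)]
```

View pics/s3.png

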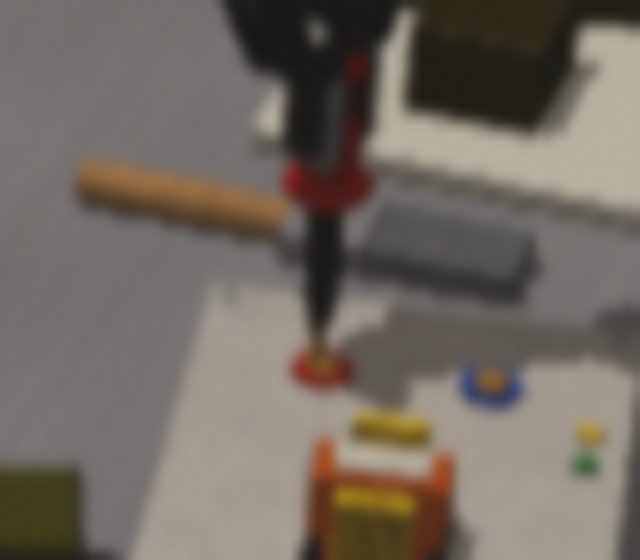

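The tip stands at about (320,358), on the red stud's brass top. The force has risen by about 1 N, which is first contact, so I press 2.5 mm more, hold, and lift.

```bash

python3 -m crank '{"angular":[[0,0,0],[0,0,0],[0,0,0],[0,0,0],[0,0,0]],"dp":[[0,0,-0.15],[0,0,-0.25],[0,0,-0.25],[0,0,-0.25],[0,0,-0.25]],"grip":[1,1,1,1,1]}'
python3 - <<'E'
from h import *
f=[]
for i in range(6): capture("top"); f.append(state()["force"][2].round(2))
print(f, state()["tcp_pos"])
E
python3 -m crank '{"angular":[[0,0,0],[0,0,0],[0,0,0],[0,0,0],[0,0,0]],"dp":[[0,0,0],[0,0,0],[0,0,1],[0,0,3],[0,0,4]],"grip":[1,1,1,1,1]}'
```

```text
time: 6.38
tcp_pos: [0.5926, -0.2341, 0.1736]
tool_rot: [0.0, 0.12, 0.993, -0.0]
force: [0.7, -0.1, 1.8]
width: 0.201
grasp_force: 39.9
[np.float64(2.15), np.float64(1.48), np.float64(1.42), np.float64(1.48), np.float64(1.84), np.float64(0.85)] [ 0.59247307 -0.23411295  0.17354371]
time: 7.1
tcp_pos: [0.5923, -0.2341, 0.2152]
tool_rot: [-0.0, 0.12, 0.993, -0.0]
force: [0.2, -0.8, -0.2]
width: 0.203
grasp_force: 39.7
```

```bash

python3 -m crank '{"angular":[[0,0,0],[0,0,0],[0,0,0],[0,0,0],[0,0,0]],"dp":[[-2.2,-0.5,0],[-4.5,-0.9,0],[-6.4,-1.3,0],[-6.4,-1.3,-1.5],[-6.4,-1.3,-3]],"grip":[1,1,1,1,1]}'
python3 -m crank '{"angular":[[0,0,0],[0,0,0],[0,0,0],[0,0,0],[0,0,0]],"dp":[[0,0,-0.3],[0,0,-0.6],[0,0,-0.8],[0,0,-1],[0,0,-1]],"grip":[1,1,1,1,1]}'
python3 - <<'E'
from h import *
f=[]
for i in range(6): p,d=capture("side"); f.append(state()["force"][2].round(2))
print(f, state()["tcp_pos"])
u,v=325,155
cv2.imwrite("pics/s4.png",cv2.resize(p[v-35:v+35,u-40:u+40],(640,560),interpolation=2)[...,::-1])
E
```

```text
time: 7.52
tcp_pos: [0.5274, -0.2478, 0.1847]
tool_rot: [0.001, 0.121, 0.993, -0.0]
force: [0.2, 0.1, -1.7]
width: 0.204
grasp_force: 39.8
time: 7.93
tcp_pos: [0.5285, -0.247, 0.1737]
tool_rot: [0.0, 0.12, 0.993, -0.0]
force: [-0.7, 1.1, 1.5]
width: 0.204
grasp_force: 39.9
[np.float64(1.08), np.float64(1.21), np.float64(0.7), np.float64(0.71), np.float64(1.51), np.float64(1.78)] [ 0.52851768 -0.24704075  0.17372919]
```

View pics/s4.png

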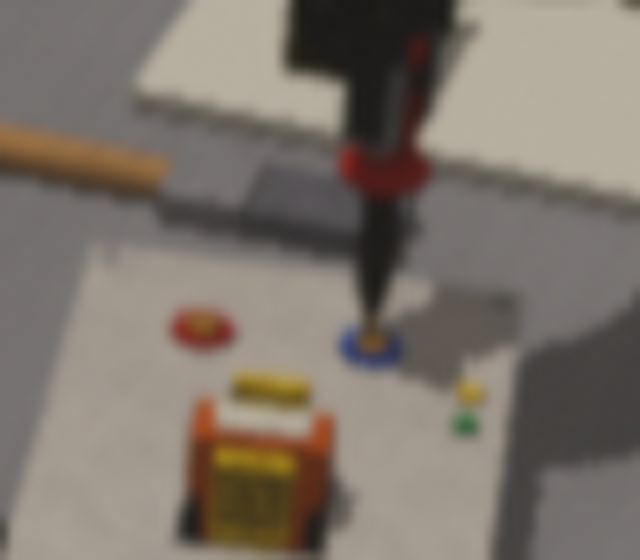

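The tip is on the blue stud's brass top at about (372,340), with a net force of about 2.2 N. Now I lift and go back above the holder.

```bash

python3 -m crank '{"angular":[[0,0,0],[0,0,0],[0,0,0],[0,0,0],[0,0,0]],"dp":[[0,0,0],[0,0,1],[0,0,4],[0,0,7],[0,0,9]],"grip":[1,1,1,1,1]}'
python3 -m crank '{"angular":[[0,0,0],[0,0,0],[0,0,0],[0,0,0],[0,0,0]],"dp":[[0.5,4,0],[1,8,0],[1.3,12,0],[1.6,16,0],[2,20,0]],"grip":[1,1,1,1,1]}'
python3 -m crank '{"angular":[[0,0,0],[0,0,0],[0,0,0],[0,0,0],[0,0,0]],"dp":[[0.5,4,0],[1,8,0],[1.3,12,0],[1.6,16,0],[2,20,0]],"grip":[1,1,1,1,1]}'
python3 -m crank '{"angular":[[0,0,0],[0,0,0],[0,0,0],[0,0,0],[0,0,0]],"dp":[[0,2,0],[0,4,0],[0,4,-1],[0,4,-3],[0,4,-4]],"grip":[1,1,1,1,1]}'
python3 - <<'E'
from h import *
s=state();print(s["tcp_pos"],s["tool_rot"])
p,d=capture("side");W=world("side",d)
u,v=proj("side",[.568,.193,.1])[0].astype(int);print(u,v)
for r in range(v-40,v+12,2):
    m=(W[r,u-12:u+12,2]>.103)&(np.abs(W[r,u-12:u+12,0]-.568)<.02)
    i=np.where(m)[0]
    if len(i): print(r,u-12+i[0],u-12+i[-1],W[r,u-12+i].mean(0).round(4),p[r,u-12+i[len(i)//2]])
cv2.imwrite("pics/s5.png",cv2.resize(p[v-35:v+35,u-40:u+40],(640,560),interpolation=2)[...,::-1])
E
```

```text
time: 8.65
tcp_pos: [0.529, -0.2475, 0.2665]
tool_rot: [0.001, 0.12, 0.993, -0.0]
force: [-0.0, 0.0, -0.9]
width: 0.204
grasp_force: 39.7
time: 9.07
tcp_pos: [0.5483, -0.0455, 0.2644]
tool_rot: [0.001, 0.121, 0.993, 0.0]
force: [1.6, 0.3, -0.9]
width: 0.204
grasp_force: 39.8
time: 9.48
tcp_pos: [0.5683, 0.1549, 0.2644]
tool_rot: [0.0, 0.12, 0.993, 0.0]
force: [1.4, -0.5, 0.0]
width: 0.202
grasp_force: 39.8
time: 9.9
tcp_pos: [0.5679, 0.1928, 0.2224]
tool_rot: [-0.0, 0.12, 0.993, -0.0]
force: [-0.3, -0.9, -0.4]
width: 0.205
grasp_force: 39.8
[0.56792308 0.19276083 0.2224221 ] [-2.44774428e-04  1.20038296e-01  9.92769177e-01 -3.29192579e-04]
262 244
204 253 269 [0.5644 0.2073 0.2337] [53 50 49]
206 253 269 [0.5661 0.2038 0.2249] [55 53 53]
208 253 268 [0.5666 0.2055 0.2204] [55 54 53]
210 253 267 [0.5676 0.2061 0.2149] [46 45 44]
212 255 268 [0.5653 0.2033 0.2077] [56 47 46]
214 255 269 [0.5665 0.198  0.1974] [64 28 27]
216 255 269 [0.5654 0.1996 0.1932] [72 22 21]
218 256 268 [0.564  0.2041 0.1914] [81 23 21]
220 258 265 [0.5637 0.2077 0.1885] [53 23 21]
222 259 264 [0.5677 0.1988 0.1741] [24 21 20]
224 259 264 [0.5679 0.1985 0.1678] [24 22 21]
226 259 265 [0.5674 0.1969 0.1606] [23 21 22]
228 259 265 [0.5673 0.1972 0.1548] [23 22 21]
230 259 265 [0.5677 0.1964 0.1478] [24 22 22]
232 260 264 [0.5669 0.1984 0.1436] [24 23 22]
234 260 264 [0.5675 0.1972 0.1361] [26 25 23]
236 261 263 [0.5679 0.1963 0.129 ] [54 44 31]
238 261 263 [0.5686 0.1949 0.1212] [71 57 32]
240 262 263 [0.5672 0.1952 0.1155] [52 69 47]
```

View pics/s5.png

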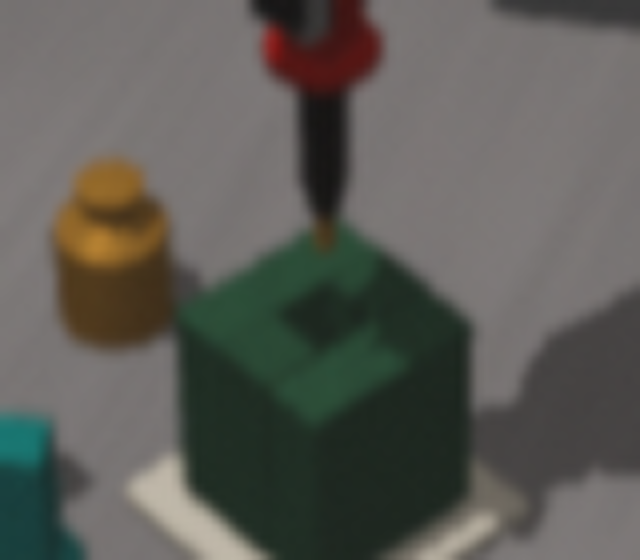

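The pen tip at about (325,245) hangs straight above the square hole at (325,315), and the measured axis agrees with the holder's centre. I lower it.

```bash

python3 -m crank '{"angular":[[0,0,0],[0,0,0],[0,0,0],[0,0,0],[0,0,0]],"dp":[[0,0,-1.5],[0,0,-3],[0,0,-4.5],[0,0,-6],[0,0,-7]],"grip":[1,1,1,1,1]}'
python3 -m crank '{"angular":[[0,0,0],[0,0,0],[0,0,0],[0,0,0],[0,0,0]],"dp":[[0,0,-1],[0,0,-2],[0,0,-2.6],[0,0,-2.8],[0,0,-2.9]],"grip":[1,1,1,1,1]}'
```

```text
time: 10.37
tcp_pos: [0.5684, 0.192, 0.1527]
tool_rot: [-0.0, 0.121, 0.993, -0.0]
force: [-0.4, 0.4, -1.2]
width: 0.202
grasp_force: 39.8
time: 10.78
tcp_pos: [0.5684, 0.1928, 0.1242]
tool_rot: [-0.0, 0.12, 0.993, -0.0]
force: [-0.3, 0.1, -0.2]
width: 0.205
grasp_force: 39.8
```

```bash

python3 -m crank '{"angular":[[0,0,0],[0,0,0],[0,0,0],[0,0,0],[0,0,0]],"dp":[[0,0,-0.1],[0,0,-0.2],[0,0,-0.25],[0,0,-0.25],[0,0,-0.25]],"grip":[1,1,1,1,1]}'
python3 -m crank '{"angular":[[0,0,0],[0,0,0],[0,0,0],[0,0,0],[0,0,0]],"dp":[[0,0,0],[0,0,0],[0,0,0],[0,0,0],[0,0,0]],"grip":[0.7,0.6,0.5,0.3,0]}'
python3 -m crank '{"angular":[[0,0,0],[0,0,0],[0,0,0],[0,0,0],[0,0,0]],"dp":[[0,0,0],[0,0,0],[0,0,0],[0,0,1],[0,0,3]],"grip":[0,0,0,0,0]}'
python3 -m crank '{"angular":[[0,0,0],[0,0,0],[0,0,0],[0,0,0],[0,0,0]],"dp":[[0,0,3],[0,0,6],[0,0,8],[0,-3,10],[0,-7,10]],"grip":[0,0,0,0,0]}'
python3 -m crank '{"angular":[[0,0,5],[0,0,10],[0,0,15],[0,0,20],[0,0,24.8]],"dp":[[0,-4,0],[-0.5,-8,0],[-1,-12,0],[-2,-16,0],[-3.2,-20,0]],"grip":[0,0,0,0,0]}'
python3 - <<'E'
from fit import *
s=state();q=s["tool_rot"];print(s["tcp_pos"],"yaxis",np.degrees(np.arctan2(2*q[1]*q[2],2*q[2]**2-1)))
for n in("top","side"):
    p,d=capture(n);W=world(n,d);np.savez(n+"6.npz",p=p,d=d)
    h=cv2.cvtColor(p,cv2.COLOR_RGB2HSV).astype(int)
    for lo,hi in((.125,.2),(.08,.105)):
        m=blob(n,p,W,red,(.5,.13,lo),(.64,.26,hi));print(n,W[m].mean(0),np.percentile(W[m][:,2],95))
    m=blob(n,p,W,lambda h,s,v:(s>110)&(h<36)&(v>60),(.48,-.2,.085),(.6,-.09,.115));print("cass",W[m].mean(0),cv2.minAreaRect(W[m][:,:2].astype(np.float32)*1000) if m.sum()>5 else 0)
u,v=proj("side",[.55,.03,.1])[0].astype(int)
cv2.imwrite("pics/s6.png",cv2.resize(p[110:290,200:400],(660,594),interpolation=2)[...,::-1])
E
```

```text
time: 11.2
tcp_pos: [0.5685, 0.193, 0.1222]
tool_rot: [0.0, 0.12, 0.993, 0.0]
force: [-0.6, 0.6, -1.0]
width: 0.206
grasp_force: 39.8
time: 11.62
tcp_pos: [0.5684, 0.1929, 0.122]
tool_rot: [0.0, 0.12, 0.993, 0.0]
force: [0.3, 0.2, 0.1]
width: 0.774
grasp_force: 0.0
time: 12.03
tcp_pos: [0.5672, 0.1925, 0.1508]
tool_rot: [-0.002, 0.12, 0.993, -0.001]
force: [-0.1, 0.1, 0.4]
width: 0.998
grasp_force: 0.0
time: 12.45
tcp_pos: [0.57, 0.1264, 0.2567]
tool_rot: [0.003, 0.117, 0.993, 0.002]
force: [1.4, -2.0, -0.8]
width: 1.001
grasp_force: 0.0
time: 12.87
tcp_pos: [0.5362, -0.0788, 0.2528]
tool_rot: [0.001, -0.098, 0.995, -0.0]
force: [1.0, -0.3, -0.3]
width: 1.005
grasp_force: 0.0
[ 0.53616982 -0.07882571  0.25281855] yaxis -11.234664595722037
top [0.5682355  0.19233363 0.1398952 ] 0.14310555964257282
top [0.5676658  0.18833294 0.09152678] 0.09516112825058952
cass [nan nan nan] 0
side [0.56893116 0.19795755 0.13677935] 0.1423476139622939
side [0.56784574 0.20007685 0.09366372] 0.10351317848981072
cass [ 0.53576467 -0.1252273   0.09567962] ((537.3114624023438, -133.16494750976562), (48.386741638183594, 59.27265548706055), 17.913057327270508)<stdin>:8: RuntimeWarning: Mean of empty slice.
  ret = um.true_divide(
```

View pics/s6.png

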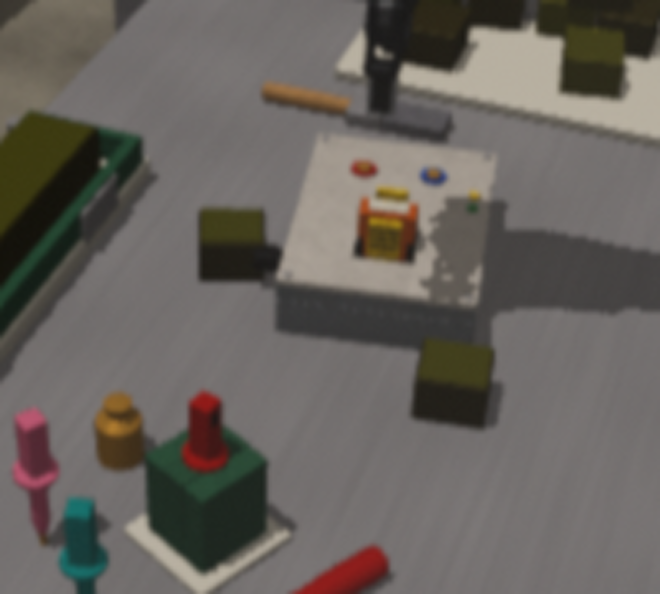

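The pen stands in its holder again at about (205,430), its top at 0.140 m, and nothing else has moved. Next comes the carrier at about (385,235).

```bash

python3 -m crank '{"angular":[[0,0,0],[0,0,0],[0,0,0],[0,0,-0.5],[0,0,-0.5]],"dp":[[0,-3,0],[0,-5.6,0],[0,-5.6,-2],[0,-5.6,-5],[0,-5.6,-8]],"grip":[0,0,0,0,0]}'
python3 -m crank '{"angular":[[0,0,0],[0,0,0],[0,0,0],[0,0,0],[0,0,0]],"dp":[[0,0,-2.5],[0,0,-5],[0,0,-7],[0,0,-8.5],[0,0,-8.9]],"grip":[0,0,0,0,0]}'
python3 -m crank '{"angular":[[0,0,0],[0,0,0],[0,0,0],[0,0,0],[0,0,0]],"dp":[[0,0,0],[0,0,0],[0,0,0],[0,0,0],[0,0,0]],"grip":[0,0,0.1,0.2,0.25]}' 40
```

```text
time: 13.38
tcp_pos: [0.5371, -0.1338, 0.1727]
tool_rot: [0.002, -0.09, 0.996, -0.001]
force: [0.0, 0.2, 0.3]
width: 0.996
grasp_force: 0.0
time: 13.8
tcp_pos: [0.5357, -0.1326, 0.0813]
tool_rot: [-0.001, -0.091, 0.996, 0.0]
force: [0.3, 0.5, 0.3]
width: 1.001
grasp_force: 0.0
time: 14.22
tcp_pos: [0.5369, -0.1331, 0.084]
tool_rot: [0.001, -0.091, 0.996, -0.0]
force: [-0.7, -0.2, 0.2]
width: 0.746
grasp_force: 0.0
```

```bash

python3 -m crank '{"angular":[[0,0,0],[0,0,0],[0,0,0],[0,0,0],[0,0,0]],"dp":[[-0.05,-0.15,0],[-0.05,-0.15,0],[-0.05,-0.15,0],[-0.05,-0.15,0],[-0.05,-0.15,0]],"grip":[0.35,0.45,0.55,0.65,1]}' 40
python3 -m crank '{"angular":[[0,0,0],[0,0,0],[0,0,0],[0,0,0],[0,0,0]],"dp":[[0,0,0],[0,0,0],[0,0,0],[0,0,0],[0,0,0]],"grip":[1,1,1,1,1]}' 40
python3 -c "
from h import *
s=state();print(s['tcp_pos'],s['force'],s['moment'],s['width']*85,s['grasp_force'])"
```

```text
time: 14.63
tcp_pos: [0.5363, -0.1344, 0.0844]
tool_rot: [0.001, -0.091, 0.996, -0.0]
force: [-2.6, 2.1, 18.6]
width: 0.384
grasp_force: 38.6
time: 15.05
tcp_pos: [0.5363, -0.1344, 0.0844]
tool_rot: [0.001, -0.091, 0.996, -0.0]
force: [-2.9, 2.4, 17.9]
width: 0.388
grasp_force: 38.5
[ 0.53629768 -0.13440556  0.08443394] [-2.85807912  2.43202409 17.86264809] [ 0.39043688  0.65993794 -0.02619448] 32.96060529563756 38.50477337837219
```

```bash

python3 -m crank '{"angular":[[0,0,0],[0,0,0],[0,0,0],[0,0,0],[0,0,0]],"dp":[[0,0,0.3],[0,0,0.6],[0,0,1],[0,0,1.4],[0,0,1.8]],"grip":[1,1,1,1,1]}' 40
python3 -m crank '{"angular":[[0,0,0],[0,0,0],[0,0,0],[0,0,0],[0,0,0]],"dp":[[0,0,0.5],[0,0,1.2],[0,0,2],[0,0,3],[0,0,4]],"grip":[1,1,1,1,1]}' 40
```

```text
time: 15.47
tcp_pos: [0.5358, -0.1346, 0.1012]
tool_rot: [-0.0, -0.091, 0.996, 0.0]
force: [0.1, -0.4, -2.0]
width: 0.376
grasp_force: 41.1
time: 15.88
tcp_pos: [0.5359, -0.1345, 0.1421]
tool_rot: [0.0, -0.091, 0.996, -0.0]
force: [-0.2, -0.2, -0.9]
width: 0.38
grasp_force: 41.1
```

```bash

python3 -m crank '{"angular":[[0,0,0],[0,0,0],[0,0,0],[0,0,0],[0,0,0]],"dp":[[0,0,1.5],[0,0,3],[0,0,4.5],[0,0,6],[0,0,7]],"grip":[1,1,1,1,1]}' 40
python3 -m crank '{"angular":[[0,0,0],[0,0,0],[0,0,0],[0,0,0],[0,0,0]],"dp":[[0,0,0],[0,0,0],[0,0,0],[0,0,0],[0,0,0]],"grip":[1,1,1,1,1]}' 40
python3 - <<'E'
from h import *
p,d=capture("side");W=world("side",d)
cv2.imwrite("pics/s7.png",cv2.resize(p[100:280,200:400],(660,594),interpolation=2)[...,::-1])
m=(np.abs(W[...,0]-.536)<.04)&(np.abs(W[...,1]+.13)<.04)&(W[...,2]>.08);print(np.percentile(W[m][:,2],[0,1,3,10]))
E
```

```text
time: 16.3
tcp_pos: [0.5363, -0.1346, 0.2132]
tool_rot: [0.001, -0.091, 0.996, -0.0]
force: [0.9, -0.4, -2.4]
width: 0.379
grasp_force: 41.1
time: 16.72
tcp_pos: [0.5355, -0.1344, 0.2101]
tool_rot: [-0.001, -0.091, 0.996, 0.0]
force: [-0.4, 0.4, -1.9]
width: 0.379
grasp_force: 41.1
[0.16245976 0.17146311 0.1787695  0.21192083]
```

View pics/s7.png

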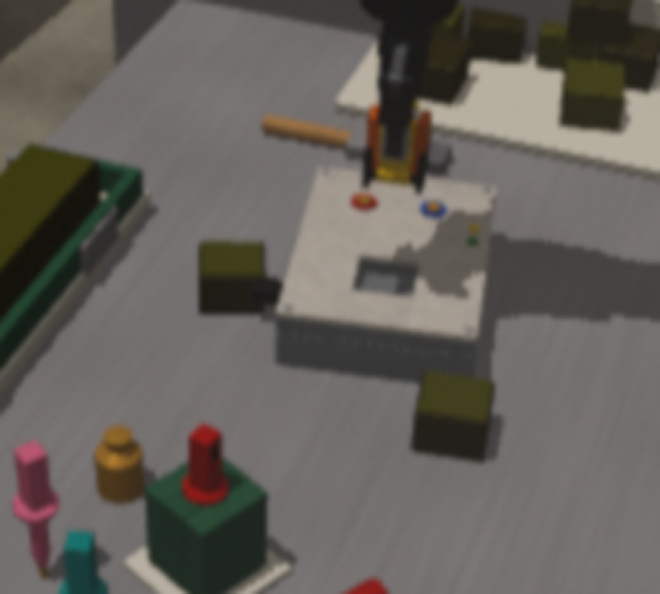

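The carrier is held upright at about (400,150), with its foot near z = 0.16 m and the well at (385,278) empty. The pen is in its holder at (205,465).

```bash
python3 -c "
from bench import *
s=state();print(abs(s['dq']).max(),s['tcp_pos'],s['grasp_force']);print(close_job())"
```

```text
0.0038807577713238567 [ 0.53563588 -0.13440906  0.21021522] 41.07501447200775
the job is handed in; nothing more can be done
None
```

The job is done and handed in: I touched the pen to the red test point, then the blue, and stood it back in its holder; the fuse carrier is out, held still and upright by its pinched catches, its foot about 10 cm above the box.

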